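Pop a spice tin out of its dispenser and stop it on the chute

ROBOT

A 7-joint arm with a two-finger parallel gripper is mounted at the origin on a cart in front of the work surface, level with it; the furniture and walls round the work are solid. World frame = base frame: x ahead of the robot, y to its left, z up, the work surface at z = 0. Lengths are in m, angles in rad, forces in N, time in s.
With the tool pointing down it reaches from about 0.4 to 0.85 m from the base axis. Payload 10.4 kg.
Tool frame: the origin (TCP) lies at the very end of the fingers, on their centre line; the grasp point (between the pads) lies 19 mm behind it; x points along the fingers, z is the direction in which the jaws open and shut, and the axes are right-handed (so a half turn about x gives the same grasp; the last joint's range is limited). The gripper opens to 85 mm and grips with 20 to 120 N. Pads are 22 mm wide; open, the fingers measure 114 mm over their backs; the gripper's body (76 mm by 85 mm) begins 54 mm behind the grasp point. The pads swing forward as they close: fully open they stand 13 mm farther back than shut.
Start: joints at [-1.23, 0.332, -0.065, 1.46, 0.022, 1.35, -0.088], TCP at [0.222, 0.584, 0.231] pointing down, gripper open.
Joint ranges: [-2.6, 2.6], [-0.5, 2.12], [-1.47, 1.34], [0.16, 2.42], [-1.27, 4.41], [0.06, 2.06], [-2.6, 2.6]. Speed limits (rad/s): [2.22, 2.22, 2.79, 2.79, 3.14, 3.14, 3.14].

INTERFACE

Orientations are given as a unit quaternion [x, y, z, w].
In Python, from workcell import telemetry, viewer, manip, spot_in, mark_of gives the robot as it stands. The module is installed in compiled form; this text tells all that it offers.
- The arm moves only by the shell command python3 -m crank 'ROWS' [FORCE]. ROWS is JSON, a list of rows, each a list of 3 entries, a list of its own where there are three numbers: the closure, from 0 (fully open) to 1 (shut), then the shift along the world's x, y, z in cm, then the turn, a rotation vector about the world's x, y, z in rad. A call has 1 to 12 rows; each row shifts and turns the commanded pose from where the row before left it; what a row does not reach is not made up. A row lasts 1/12 s, in which the tool goes at most 41.7 mm and 7.16 degrees, less where a joint would pass 70% of its speed; a pose out of reach is approached as far as the arm can. A call with a gripper value outside its range is refused whole. The fingers move at their own pace and stop on an object; FORCE is the grip in N (left out, the last holds). Time passes only in rows, so rows that do not move let the fingers close. It gives the time, the measured TCP pose, the force and the opening at its end, in the units of the state.
- telemetry.get_obs(): the state, without advancing time (a new reading comes with each control period).
- viewer.camera(name): name is "scene" or "top" or "wrist"; returns a dict with "frame" (420x560x3 uint8, red, green, blue), "intrinsics" (3x3 intrinsics, pixels), "k1" (the pictures are not rectified: a ray, as slopes to the right and down, at radius r is drawn at 1 + k1 r^2 times it, then the intrinsics apply), "cam_to_world" (4x4, takes a point from camera to world coordinates). Camera axes: x right, y up, looking along -z (the intrinsics and any distortion apply to the point x, -y, -z); pixel columns grow to the right and rows downward; lengths in m; the calibration is good to about 2 mm. A picture is of the moment at which its call begins. There is no depth.
- manip.hand_in(): hands the job in, once; it reports no verdict.
Trained networks look in a picture, given as the dict that the camera call returned (one of the last four; its "shot" number tells which), for a name from the list of things; names that differ only in an ending like _2 or _b are one class to them, and where a whole thing is asked for, a point or a joint stands for the part that bears it (a point fixed in the world has none). Each returns a list of dicts, best first, with "conf" (0 to 1); they miss things now and then, are a little off and sometimes report something else, mostly with a low value. They report only what shows in the picture. A call takes as long as a camera call. They do not tell look-alikes from the thing itself.
- spot_in(thing, picture): "location" ([x, y, z] in m, in the coordinates of the camera as it stood for that picture, good to about 4 mm: the middle of the surface that is visible of it).
- mark_of(thing, picture): "location" ([x, y, z] in m, in the coordinates of the camera as it stood for that picture, good to about 4 mm: a listed point, or the origin of a listed thing).
The state is a dict: "clock": time; "joint_pos": joint angles; "joint_velocities": joint speeds; "tau": joint torques, N m; "position": TCP position; "ee_rot": TCP orientation; "ft_force": force on the tool from outside, world axes, zero at the start; "torque": the same for the moment, N m; "grip_width": opening from 0.0 (shut) to 1.0 (fully open).
Only numpy, scipy, OpenCV 4.12 (cv2) and the standard library are available. Lean on these libraries where they do the work, as an engineer would, in place of code of your own. Each camera call takes 0.05 s, during which the arm holds its last target. There are 200 camera calls.

TASK

Get the spice tin out of the pop-out dispenser: press the steel ejector key down with one fingertip while the other finger already stands across the chute beside it, so that the tin that shoots out is stopped there instead of sliding off the open end. Keep the key down until the tin is standing still, then lift away and leave the tin upright on the chute, clear in front of the gate, with the key up again. Do not pick the tin up, and leave the other things alone.

Things in the scene. Friction and masses are not known exactly. Their poses are not given: they have to be found in the camera images.
- dispenser: Fixed wooden board 225 x 114 mm, 8 mm thick, with a level steel chute on it; origin on the worktop under the board, which reaches from x = -125 to +100 mm and y = -57 to +57 mm; z up. The chute runs along x at y = +25 mm, floor 12 mm above the worktop, 52 mm wide, side rails up to 20 mm. The tin's pocket (tin centre at x = +40 mm) has wooden cheeks and a back block 44 mm high; the open end faces -x, toward the robot
- chute_end (a point): Middle of the chute floor's open end, dispenser x = -125 mm, y = +25 mm, 12 mm above the worktop. A spring plunger behind the tin throws it along -x at 0.6 to 1 m/s, and the chute is so slick that a tin which is not stopped runs off this end at once
- gate (a point): Middle of the gate at floor height: a steel lip across the chute at dispenser x = +12 to +17 mm, 8.5 mm proud of the floor, that holds the tin back. A tin clear in front of it has its centre at dispenser x below -12 mm
- chute_spot (a point): Point on the chute floor at dispenser x = -45 mm, y = +25 mm, 12 mm above the worktop: about where the stopped tin's centre should be. A finger standing in the chute level with the ejector key (x = -80 mm, y = +25 mm) stops it there
- ejector_top (a point): Centre of the top of the ejector key, a steel plate 46 x 32 mm (x, y) beside the chute at dispenser x = -80 mm, y = -37 mm, 62 mm from the chute's centre line. Its top is 34 mm above the worktop when up, 24 mm when fully down: a second fingertip at that height clears the rails and stands 12 mm over the chute floor
- ejector (a joint): Travel of the ejector key, m: 0 up, 0.010 fully down (hard stop). It springs back; 2.4 N starts it, 5.4 N presses it fully. The gate is fixed to the key and goes down with it; the tin is let go at about 0.009
- spice_tin: Loose round steel tin, 46 mm across, 40 mm high, about 70 g, in the dispenser's pocket; origin at the centre of its underside
- spare_tin: The same kind of tin standing on the worktop beside the dispenser; to be left alone
- phone: Black flip phone lying closed, 46 x 95 x 19 mm, beside the dispenser; to be left alone
- burner_cap: Dark flat burner cap, 75 mm across, 9 mm thick, lying on the worktop; to be left alone
- jar_lid: Porcelain jar lid with a round knob, 119 mm across, 65 mm high, lying on the worktop; to be left alone
Things that resemble listed ones, but are neither listed nor needed, are in the scene too. Leave any red look-alike of the spice_tin alone.

How it is judged:
By the outcome, as a careful person would: the job done as asked, in the order asked, and still so for the second after the job is handed in, with the robot touching nothing.
It also fails if it takes over 32 s, if anything falls off the work surface, if the arm or the gripper's body presses on something with over 40 N, if the wrist force passes 120 N, or if a joint passes its speed limit or range.

## Working session

There is one attempt and no reset: what is moved stays moved. The work goes in short steps, Python scripts to look and compute and a shell command to move; the robot and the scene stay as the last step left them, time stands still between calls to the robot, and variables do not carry over. Pictures are saved under pics/ and viewed, about 8 in all and at most 12, crops included, and the job is handed in when it is done.

```bash
mkdir -p pics; cat > h.py <<'E'
import numpy as np, cv2
from workcell import telemetry, viewer, manip, spot_in, mark_of
def w(p,c): 
    T=np.array(c["cam_to_world"]); return T[:3,:3]@np.array(p)+T[:3,3]
def proj(P,c):
    T=np.array(c["cam_to_world"]); p=T[:3,:3].T@(np.array(P)-T[:3,3]); s=np.array([p[0],-p[1]])/-p[2]
    s=s*(1+c["k1"]*(s@s)); K=np.array(c["intrinsics"]); return K[:2,:2]@s+K[:2,2]
def ray(u,v,c,z):
    K=np.array(c["intrinsics"]); d=np.array([(u-K[0,2])/K[0,0],(v-K[1,2])/K[1,1]]); s=d.copy()
    for _ in range(20): s=d/(1+c["k1"]*(s@s))
    T=np.array(c["cam_to_world"]); r=T[:3,:3]@np.array([s[0],-s[1],-1]); o=T[:3,3]; return o+r*(z-o[2])/r[2]
E
python3 - <<'E'
from h import *
np.set_printoptions(precision=4,suppress=True)
o=telemetry.get_obs(); print(o["clock"],o["position"],o["ee_rot"],o["grip_width"])
ims=[]
for n in ["top","scene"]:
    c=viewer.camera(n); ims.append(c["frame"])
    cv2.imwrite(f"pics/{n}0.png",cv2.resize(c["frame"][:,:,::-1],(800,600)))
    for t in ["dispenser","chute_end","gate","chute_spot","ejector_top","spice_tin"]:
        for r in mark_of(t,c)[:3]: print(n,t,round(r["conf"],2),w(r["location"],c),proj(w(r["location"],c),c))
E
```

```text
0.0 [0.2223 0.5837 0.2305] [-0.4016  0.5826  0.401   0.5818] 1.0001318878024308
top dispenser 0.92 [ 0.5479 -0.2308  0.0019] [345.8721 212.2978]
top chute_end 0.7 [ 0.4173 -0.2444  0.0118] [351.2353 256.3355]
top gate 0.55 [ 0.5502 -0.2058  0.0092] [337.8683 210.9385]
top chute_spot 0.8 [ 0.4964 -0.2221  0.0129] [343.5941 228.9872]
top ejector_top 0.73 [ 0.4837 -0.292   0.0356] [369.2746 233.1144]
top spice_tin 0.65 [ 0.5745 -0.196   0.0115] [334.6771 202.6407]
top spice_tin 0.52 [ 0.3508 -0.1382  0.0058] [314.2188 278.6535]
scene chute_end 0.56 [ 0.4222 -0.2529  0.0115] [348.678  272.2467]
scene gate 0.94 [ 0.5503 -0.1987  0.0111] [352.7986 240.5585]
scene gate 0.19 [ 0.5515 -0.2321 -0.0038] [364.2233 248.864 ]
scene chute_spot 0.96 [ 0.4983 -0.2251  0.0083] [352.72   254.2161]
scene chute_spot 0.5 [ 0.5768 -0.369   0.0008] [418.0606 258.6663]
scene ejector_top 0.73 [ 0.4843 -0.2932  0.033 ] [375.7888 257.1844]
scene ejector_top 0.6 [ 0.4978 -0.2226  0.0107] [351.7883 253.2389]
scene spice_tin 0.83 [ 0.5784 -0.1975  0.0141] [357.2897 234.516 ]
scene spice_tin 0.61 [ 0.3516 -0.1459  0.0029] [294.957  276.0588]
```

View pics/top0.png

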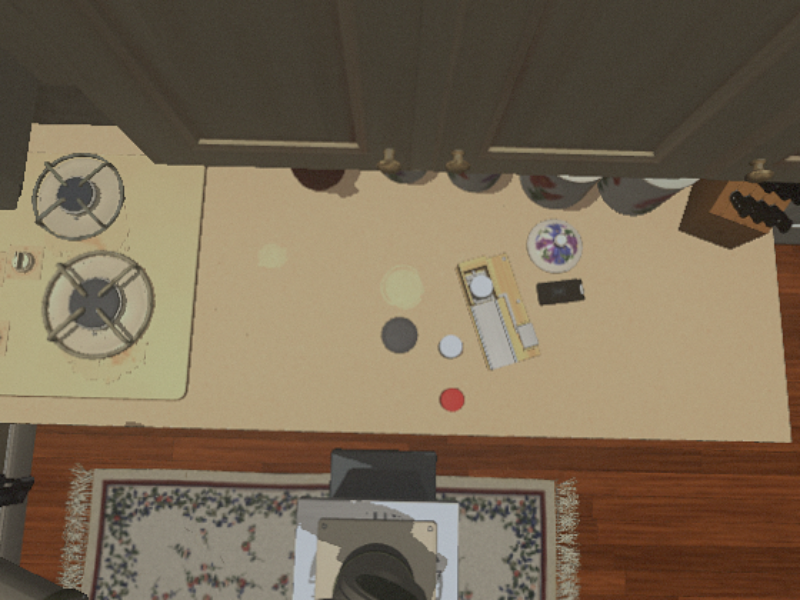

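View pics/scene0.png

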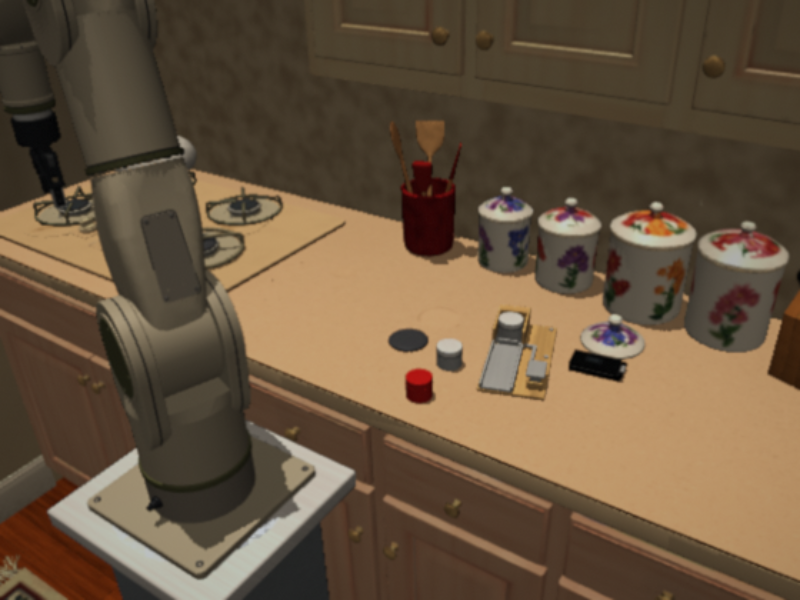

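The pictures show the dispenser at (495,310) in the top view. The tin in its pocket, at (481,286), is the one meant. The white tin on the worktop at (451,346) is the spare, and the red one at (452,400) is the look-alike.

```bash
cat > fit.py <<'E'
from h import *
L={"dispenser":(0,0,0),"chute_end":(-.125,.025,.012),"gate":(.0145,.025,.012),"chute_spot":(-.045,.025,.012),"ejector_top":(-.08,-.037,.034),"spice_tin":(.04,.025,.012)}
def fit(obs):  # obs list of (name, world)
    from scipy.optimize import least_squares
    A=np.array([L[n] for n,_ in obs]); B=np.array([p for _,p in obs])
    def f(q):
        c,s=np.cos(q[2]),np.sin(q[2]); return np.r_[q[0]+c*A[:,0]-s*A[:,1]-B[:,0], q[1]+s*A[:,0]+c*A[:,1]-B[:,1]]
    r=least_squares(f,[.55,-.23,.28],loss="soft_l1",f_scale=.004); return r.x,r.fun
def D(q,p):
    c,s=np.cos(q[2]),np.sin(q[2]); return np.array([q[0]+c*p[0]-s*p[1],q[1]+s*p[0]+c*p[1]])
E
python3 - <<'E'
from fit import *
from scipy.spatial.transform import Rotation as R
np.set_printoptions(precision=4,suppress=True)
obs=[("dispenser",(.5479,-.2308,0)),("chute_end",(.4173,-.2444,0)),("gate",(.5502,-.2058,0)),("chute_spot",(.4964,-.2221,0)),("ejector_top",(.4837,-.292,0)),("spice_tin",(.5745,-.196,0)),("chute_end",(.4222,-.2529,0)),("gate",(.5503,-.1987,0)),("chute_spot",(.4983,-.2251,0)),("ejector_top",(.4843,-.2932,0)),("spice_tin",(.5784,-.1975,0))]
q,f=fit(obs); print(q,f)
o=telemetry.get_obs(); M=R.from_quat(o["ee_rot"]).as_matrix(); print(M)
print("mid",D(q,(-.08,-.006)))
ya=np.array([-np.sin(q[2]),np.cos(q[2])])
a=np.arctan2(M[1,2],M[0,2]); b=np.arctan2(ya[1],ya[0]); d=(b-a+np.pi/2)%np.pi-np.pi/2; print("turn",d,"or",d-np.sign(d)*np.pi)
E
```

```text
[ 0.5468 -0.2319  0.3338] [-0.0011  0.0032  0.0021 -0.0003 -0.0004  0.0019 -0.0017  0.002  -0.0022
 -0.001  -0.002  -0.0011 -0.0049  0.0022 -0.001  -0.0011  0.0008  0.0036
 -0.0049  0.002   0.0001  0.0023]
[[ 0.     -0.9346  0.3558]
 [ 0.0001  0.3558  0.9346]
 [-1.      0.      0.0001]]
mid [ 0.4732 -0.2638]
turn 0.697573879285013 or -2.44401877430478
```

```bash
python3 -m crank '[[0.44,[2.3,-3.2,0],[0,0,-0.102]],[0.44,[2.3,-3.2,0],[0,0,-0.102]],[0.44,[2.3,-3.2,0],[0,0,-0.102]],[0.44,[2.3,-3.2,0],[0,0,-0.102]],[0.44,[2.3,-3.2,0],[0,0,-0.102]],[0.44,[2.3,-3.2,0],[0,0,-0.102]],[0.44,[2.3,-3.2,0],[0,0,-0.102]],[0.44,[2.3,-3.2,0],[0,0,-0.102]],[0.44,[2.3,-3.2,0],[0,0,-0.102]],[0.44,[2.3,-3.2,0],[0,0,-0.102]],[0.44,[2.3,-3.2,0],[0,0,-0.102]],[0.44,[2.3,-3.2,0],[0,0,-0.102]]]'
python3 -m crank '[[0.44,[-0.2,-3.85,-0.2],[0,0,-0.102]],[0.44,[-0.2,-3.85,-0.2],[0,0,-0.102]],[0.44,[-0.2,-3.85,-0.2],[0,0,-0.102]],[0.44,[-0.2,-3.85,-0.2],[0,0,-0.102]],[0.44,[-0.2,-3.85,-0.2],[0,0,-0.102]],[0.44,[-0.2,-3.85,-0.2],[0,0,-0.102]],[0.44,[-0.2,-3.85,-0.2],[0,0,-0.102]],[0.44,[-0.2,-3.85,-0.2],[0,0,-0.102]],[0.44,[-0.2,-3.85,-0.2],[0,0,-0.102]],[0.44,[-0.2,-3.85,-0.2],[0,0,-0.102]],[0.44,[-0.2,-3.85,-0.2],[0,0,-0.102]],[0.44,[-0.2,-3.85,-0.2],[0,0,-0.102]]]'
python3 -m crank '[[0.44,[0,0,0],[0,0,0]],[0.44,[0,0,0],[0,0,0]]]'
cat > look.py <<'E'
import sys
from fit import *
from scipy.spatial.transform import Rotation as R
np.set_printoptions(precision=4,suppress=True)
o=telemetry.get_obs(); M=R.from_quat(o["ee_rot"]).as_matrix()
print(o["clock"],o["position"],"grip",o["grip_width"],"F",o["ft_force"],"j",o["joint_pos"]); print(M)
obs=[]
for n in ["wrist","top"]:
    c=viewer.camera(n); cv2.imwrite(f"pics/{n}{sys.argv[1]}.png",cv2.resize(c["frame"][:,:,::-1],(800,600)))
    for t in L:
        for r in mark_of(t,c)[:1]:
            p=w(r["location"],c); print(n,t,round(r["conf"],2),p,proj(p,c)*10/7)
            if r["conf"]>.4: obs.append((t,p))
q,f=fit(obs); print(q,f); print("mid",D(q,(-.08,-.006)),"tool yaw err",np.arctan2(M[1,2],M[0,2])-q[2]+np.pi/2)
E
python3 look.py 1
```

```text
clock: 1.7
position: [0.4992, 0.1984, 0.2317]
ee_rot: [0.008, 0.707, -0.008, 0.707]
ft_force: [1.2, 0.7, -0.2]
grip_width: 0.558
clock: 2.7
position: [0.4741, -0.2637, 0.2077]
ee_rot: [0.413, 0.574, -0.412, 0.575]
ft_force: [1.2, 0.6, -0.3]
grip_width: 0.557
clock: 2.87
position: [0.4734, -0.2643, 0.2073]
ee_rot: [0.412, 0.574, -0.413, 0.574]
ft_force: [0.7, 0.7, -0.9]
grip_width: 0.561
2.8667 [ 0.4734 -0.2643  0.2073] grip 0.5606472662441389 F [ 0.7423  0.7095 -0.8844] j [-0.2888  0.1965  0.8116  1.7514 -0.148   1.2571 -0.6867]
[[-0.0005  0.9476  0.3194]
 [-0.0012  0.3194 -0.9476]
 [-1.     -0.0009  0.001 ]]
wrist dispenser 0.84 [ 0.5519 -0.2302 -0.0015] [388.3943 135.6421]
wrist chute_end 0.92 [ 0.4193 -0.2478  0.0077] [352.8434 328.6309]
wrist gate 0.66 [ 0.5552 -0.2049  0.0122] [351.5735 116.0478]
wrist chute_spot 0.83 [ 0.4946 -0.2236  0.0124] [351.0641 216.9904]
wrist ejector_top 0.94 [ 0.4834 -0.2934  0.0344] [447.8616 272.8347]
wrist spice_tin 0.9 [ 0.5736 -0.1938  0.0101] [343.8848  81.4805]
top dispenser 0.74 [ 0.5473 -0.2297  0.0031] [493.6257 303.4806]
top chute_end 0.9 [ 0.4154 -0.2438  0.0094] [501.2795 367.1992]
top gate 0.62 [ 0.5511 -0.2036  0.012 ] [481.7952 300.673 ]
top chute_spot 0.94 [ 0.495  -0.2239  0.012 ] [491.6768 327.8885]
top ejector_top 0.42 [ 0.4802 -0.2904  0.0347] [526.6557 334.8024]
top spice_tin 0.76 [ 0.3492 -0.1409  0.003 ] [450.055  398.8937]
[ 0.5454 -0.2305  0.3339] [-0.0064 -0.0002 -0.0043  0.0002 -0.0014  0.0014 -0.0019  0.0037 -0.0001
 -0.0003  0.0018  0.2258 -0.0003 -0.      0.0028  0.002   0.0017  0.0001
 -0.0008 -0.004   0.0015  0.0023 -0.0012 -0.0529]
mid [ 0.4718 -0.2624] tool yaw err -0.008855022739684859
```

View pics/wrist1.png

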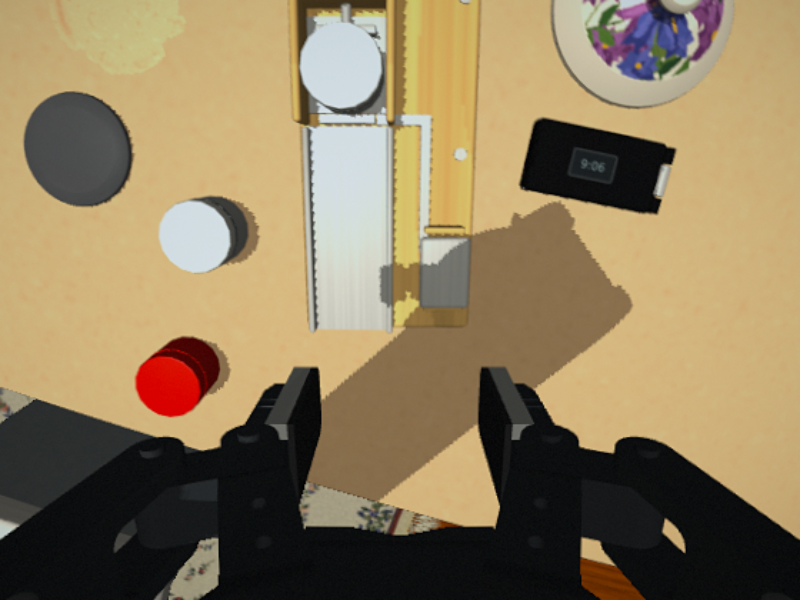

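```bash
python3 -m crank '[[0.44,[-0.15,0.18,-3.2],[0,0,0.009]],[0.44,[0,0,-3.2],[0,0,0]],[0.44,[0,0,-3.2],[0,0,0]],[0.44,[0,0,-3.2],[0,0,0]],[0.44,[0,0,-2.8],[0,0,0]],[0.44,[0,0,0],[0,0,0]],[0.44,[0,0,0],[0,0,0]],[0.44,[0,0,0],[0,0,0]]]'
python3 - <<'E'
from h import *
o=telemetry.get_obs(); print(o["position"],o["ft_force"])
a=viewer.camera("wrist"); b=viewer.camera("scene")
cv2.imwrite("pics/w2.png",cv2.resize(a["frame"][:,:,::-1],(800,600)))
cv2.imwrite("pics/s2.png",cv2.resize(b["frame"][190:310,290:450,::-1],(800,600),interpolation=cv2.INTER_CUBIC))
E
```

```text
clock: 4.23
position: [0.4736, -0.2608, 0.0529]
ee_rot: [0.409, 0.576, -0.409, 0.578]
ft_force: [0.7, -0.4, 1.0]
grip_width: 0.56
[ 0.47364276 -0.26075009  0.05294802] [ 0.73863791 -0.35173745  0.96492722]
```

View pics/w2.png

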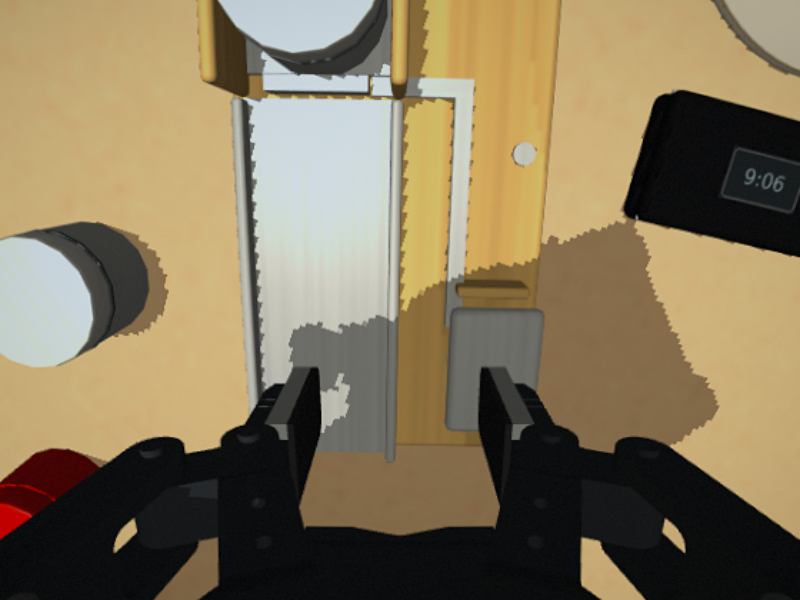

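View pics/s2.png

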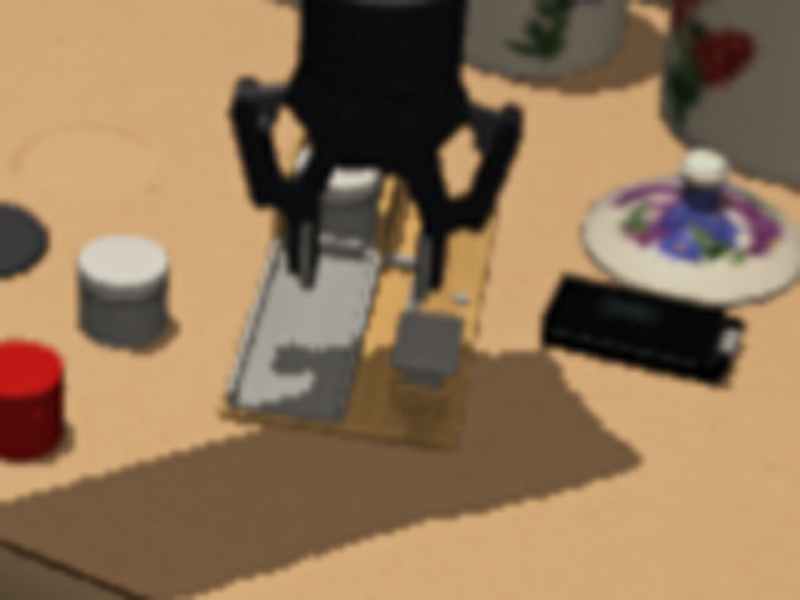

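The right fingertip (about 495,368) is over the key, which spans x 446–543. The left one (about 306,368) is over the chute. The key's position needs one numeric check before pressing.

```bash
python3 - <<'E'
from fit import *
c=viewer.camera("wrist"); k=.7
print("key",ray(494.5*k,370*k,c,.034)); 
for r in [200,350]: print("rail mids",ray((242 if r==200 else 247)*k,r*k,c,.02),ray((396 if r==200 else 393)*k,r*k,c,.02))
print("gate",ray(318*k,85*k,c,.02))
o=telemetry.get_obs(); p=o["position"]; u=np.array([.3277,-.9448,0])
for dz in(0,.004,.008):
  for s in(.024,.031): print(dz,s,proj(p+u*s+[0,0,dz],c)/k, proj(p-u*s+[0,0,dz],c)/k, "front",proj(p+u*s+np.array([.945,.328,0])*.011+[0,0,dz],c)/k)
E
```

```text
key [ 0.48397371 -0.29175206  0.034     ]
rail mids [ 0.50862884 -0.1910613   0.02      ] [ 0.52601445 -0.24096759  0.02      ]
rail mids [ 0.45621475 -0.20692403  0.02      ] [ 0.47431241 -0.25796045  0.02      ]
gate [ 0.55258834 -0.20471243  0.02      ]
0 0.024 [477.59596356 391.64738145] [321.38857281 390.96493721] front [479.37214275 358.21283509]
0 0.031 [500.24857757 391.65730621] [298.68424295 390.77650455] front [502.47626972 358.26119708]
0.004 0.024 [479.58685721 397.38570888] [319.46229632 396.69233155] front [481.45710865 363.21989698]
0.004 0.031 [502.80129713 397.38650086] [296.19320645 396.49160916] front [505.14803264 363.26163036]
0.008 0.024 [481.67843404 403.41702503] [317.43849556 402.71254986] front [483.65060208 368.48978329]
0.008 0.031 [505.48262719 403.40736107] [293.57646738 402.49816753] front [507.95833717 368.52378656]
```

```bash
python3 -m crank '[[0.44,[0,-0.1,-1],[0,0,0]],[0.44,[0,0,-1],[0,0,0]],[0.44,[0,0,-0.2],[0,0,0]],[0.44,[0,0,-0.2],[0,0,0]],[0.44,[0,0,-0.2],[0,0,0]],[0.44,[0,0,0],[0,0,0]],[0.44,[0,0,0],[0,0,0]]]'; python3 -m crank '[[0.44,[0,0,-0.2],[0,0,0]],[0.44,[0,0,-0.2],[0,0,0]],[0.44,[0,0,0],[0,0,0]]]'
```

```text
clock: 4.97
position: [0.473, -0.2609, 0.0254]
ee_rot: [0.409, 0.577, -0.408, 0.577]
ft_force: [1.1, 1.3, 3.1]
grip_width: 0.559
clock: 5.22
position: [0.473, -0.261, 0.0214]
ee_rot: [0.409, 0.577, -0.408, 0.577]
ft_force: [0.1, 2.0, 6.2]
grip_width: 0.563
```

```bash
python3 -m crank '[[0.44,[0,0,-0.2],[0,0,0]],[0.44,[0,0,-0.2],[0,0,0]],[0.44,[0,0,0],[0,0,0]],[0.44,[0,0,0],[0,0,0]],[0.44,[0,0,0],[0,0,0]]]'; python3 - <<'E'
from fit import *
c=viewer.camera("wrist"); cv2.imwrite("pics/w3.png",cv2.resize(c["frame"][:,:,::-1],(800,600)))
for t in["spice_tin","gate"]:
  for r in mark_of(t,c)[:3]: print(t,r["conf"],w(r["location"],c),proj(w(r["location"],c),c)/.7)
E
```

```text
clock: 5.63
position: [0.4734, -0.2616, 0.0202]
ee_rot: [0.41, 0.577, -0.408, 0.577]
ft_force: [-15.6, 10.9, 46.7]
grip_width: 0.562
spice_tin 0.96 [ 0.35112058 -0.1416098   0.00064316] [ 19.77697611 537.29656947]
gate 0.8 [ 0.55764342 -0.20515626  0.00977905] [309.96314522  51.65133513]
```

View pics/w3.png

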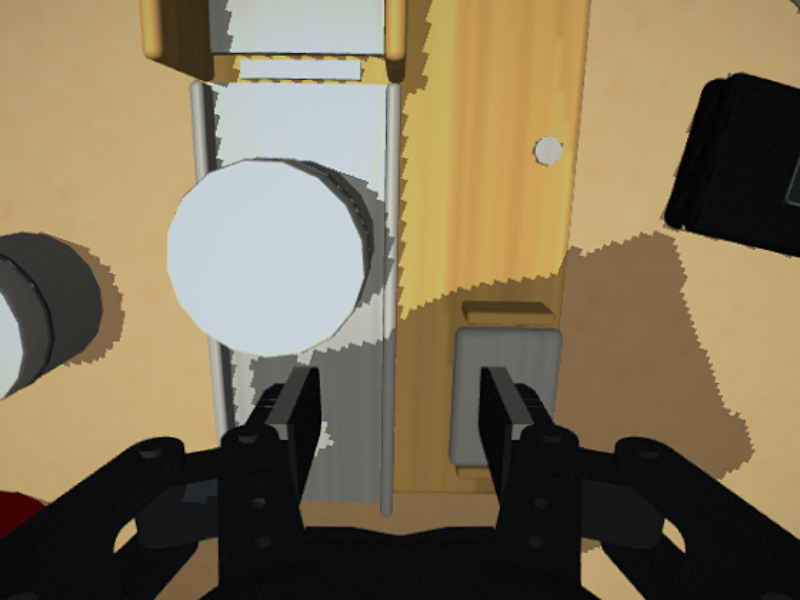

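The tin is out and stopped at (267,257) against the finger at (306,368). The key is on its hard stop and the force is high, so I'll ease off 2 mm, keep the key down and check that the tin is still.

```bash
python3 -m crank '[[0.44,[0,0,0.1],[0,0,0]],[0.44,[0,0,0.08],[0,0,0]],[0.44,[0,0,0],[0,0,0]],[0.44,[0,0,0],[0,0,0]]]'; python3 - <<'E'
from fit import *
def cen(c):
    g=c["frame"].astype(int)[90:260,105:275]; m=(g.min(2)>205).astype("uint8"); n,l,s,ce=cv2.connectedComponentsWithStats(m); i=1+s[1:,4].argmax(); return s[i],ce[i]+[105,90]
import time
for _ in range(4):
    c=viewer.camera("wrist"); print(cen(c)); 
print(ray(267*.7,257*.7,c,.052),telemetry.get_obs()["ft_force"],telemetry.get_obs()["position"])
E
```

```text
clock: 6.12
position: [0.4732, -0.2613, 0.0207]
ee_rot: [0.409, 0.577, -0.408, 0.577]
ft_force: [-8.0, 7.0, 28.8]
grip_width: 0.561
(array([106,  21,   8,   1,   8], dtype=int32), array([214.5, 111. ]))
(array([106,  21,   7,   1,   7], dtype=int32), array([214., 111.]))
(array([107,  21,   3,   1,   3], dtype=int32), array([213., 111.]))
(array([123,  25,   6,   3,   6], dtype=int32), array([230.5, 116. ]))
[ 0.5080206  -0.21748864  0.052     ] [-7.4169875   6.97853339 28.13530798] [ 0.47323877 -0.26128021  0.02074473]
```

```bash
cat > tin.py <<'E'
from fit import *
def tin(c):
    g=cv2.cvtColor(c["frame"],cv2.COLOR_RGB2GRAY); h=cv2.HoughCircles(g,cv2.HOUGH_GRADIENT_ALT,1.2,40,param1=150,param2=.6,minRadius=40,maxRadius=90)
    return None if h is None else h[0][:2].tolist()
E
python3 - <<'E'
from tin import *
f=[]
for i in range(8):
    c=viewer.camera("wrist"); f.append(c["frame"]); 
    if i%2: print(tin(c))
    if i: print("maxdiff",np.abs(f[-1].astype(int)-f[-2]).max(),(np.abs(f[-1].astype(int)-f[0]).max(2)>30).sum())
old=cv2.resize(cv2.imread("pics/w3.png")[:,:,::-1],(560,420)); print("vs w3",(np.abs(f[-1].astype(int)-old).max(2)>60).sum())
cv2.imwrite("pics/w4.png",cv2.resize(f[-1][:,:,::-1],(800,600)))
E
```

```text
[[190.8000030517578, 175.1999969482422, 70.74864959716797], [27.600000381469727, 208.8000030517578, 46.28562927246094]]
maxdiff 82 3
maxdiff 42 2
[[190.8000030517578, 183.60000610351562, 73.18673706054688]]
maxdiff 41 4
maxdiff 52 5
[[188.39999389648438, 182.39999389648438, 70.63299560546875]]
maxdiff 30 6
maxdiff 51 3
[[190.8000030517578, 183.60000610351562, 72.19959259033203], [24.0, 212.39999389648438, 48.951087951660156]]
maxdiff 51 7
vs w3 1245
```

View pics/w4.png

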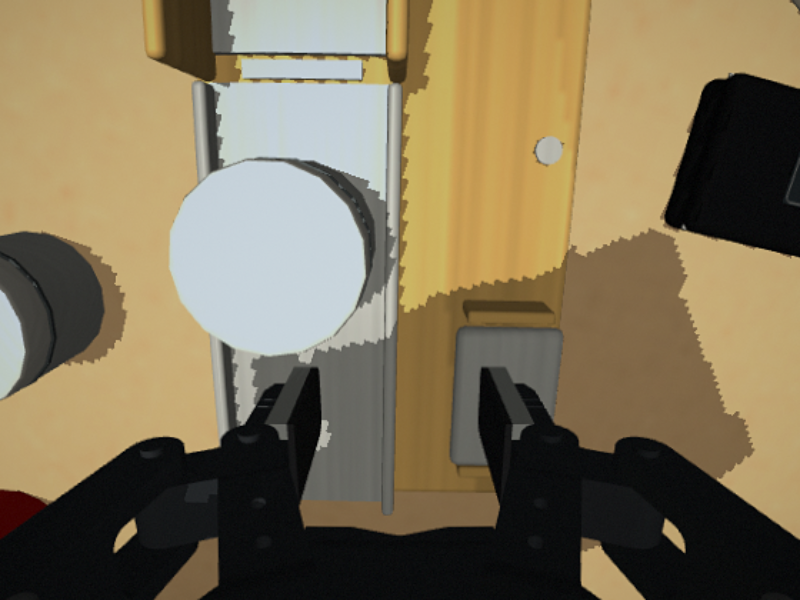

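The tin is upright and not moving (no change over 8 frames), clear of the gate bar at (300,70). Now I'll lift straight up.

```bash
python3 -m crank '[[0.44,[0,0,0.2],[0,0,0]],[0.44,[0,0,0.4],[0,0,0]],[0.44,[0,0,0.5],[0,0,0]],[0.44,[0,0,1],[0,0,0]],[0.44,[0,0,2],[0,0,0]],[0.44,[0,0,3],[0,0,0]],[0.44,[0,0,4],[0,0,0]],[0.44,[0,0,4],[0,0,0]],[0.44,[0,0,3],[0,0,0]],[0.44,[0,0,0],[0,0,0]],[0.44,[0,0,0],[0,0,0]]]'; python3 - <<'E'
from tin import *
c=viewer.camera("wrist"); cv2.imwrite("pics/w5.png",cv2.resize(c["frame"][:,:,::-1],(800,600)))
for t in["spice_tin","gate","ejector_top","chute_spot"]:
  for r in mark_of(t,c)[:2]: print(t,r["conf"],w(r["location"],c),proj(w(r["location"],c),c)/.7)
E
```

```text
clock: 7.63
position: [0.4732, -0.2617, 0.2019]
ee_rot: [0.409, 0.576, -0.408, 0.578]
ft_force: [0.3, -1.4, -0.2]
grip_width: 0.565
spice_tin 0.9 [ 0.50635243 -0.21719415  0.00781818] [351.76746661 198.11990808]
spice_tin 0.69 [ 0.35358453 -0.14254819  0.00222894] [191.08627134 364.77495533]
gate 0.94 [ 0.55349207 -0.20576885  0.00914728] [357.74868707 120.54467551]
ejector_top 0.81 [ 0.48508829 -0.29336844  0.03377419] [453.34627956 274.49026826]
```

View pics/w5.png

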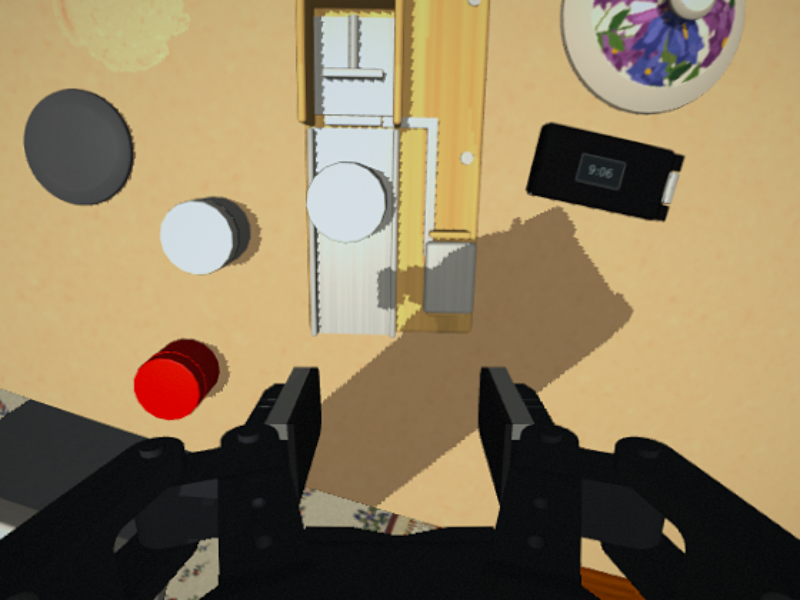

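The tin is upright at (347,202), about 32 mm in front of the dispenser origin. The key at (449,277) is up and the gate is raised at (350,120). I'll check for drift, then hand in.

```bash
python3 -m crank '[[0.44,[0,0,0],[0,0,0]],[0.44,[0,0,0],[0,0,0]],[0.44,[0,0,0],[0,0,0]],[0.44,[0,0,0],[0,0,0]]]' && python3 - <<'E'
from tin import *
c=viewer.camera("wrist"); old=cv2.resize(cv2.imread("pics/w5.png")[:,:,::-1],(560,420))
d=np.abs(cv2.GaussianBlur(c["frame"],(5,5),0).astype(int)-cv2.GaussianBlur(old,(5,5),0)).max(2)[90:190,200:290]; print("changed",(d>40).sum())
for r in mark_of("spice_tin",c)[:1]: print(w(r["location"],c))
if (d>40).sum()<60: print(manip.hand_in())
E
```

```text
clock: 8.22
position: [0.4728, -0.2611, 0.2]
ee_rot: [0.408, 0.577, -0.409, 0.577]
ft_force: [0.8, -0.9, -0.5]
grip_width: 0.563
changed 344
[ 0.5049439  -0.21390426  0.00974136]
```

The picture changed, but the TCP also shifted 2 mm. I'll compare frames now that the arm has settled.

```bash
python3 -m crank '[[0.44,[0,0,0],[0,0,0]],[0.44,[0,0,0],[0,0,0]],[0.44,[0,0,0],[0,0,0]],[0.44,[0,0,0],[0,0,0]]]' && python3 - <<'E'
from tin import *
import time
old=cv2.resize(cv2.imread("pics/w5.png")[:,:,::-1],(560,420))
fs=[("w5",old)]+[(i,viewer.camera("wrist")["frame"]) for i in range(12)]
g=[cv2.GaussianBlur(f,(5,5),0).astype(int) for _,f in fs]
for a,b in[(0,1),(1,6),(1,12)]:
    d=np.abs(g[a]-g[b]).max(2); print(a,b,"chute tin",(d[90:190,200:290]>40).sum(),"spare+cap",(d[40:200,10:180]>40).sum(),"phone/lid",(d[0:160,360:520]>40).sum())
def sh(f0,f1,r): 
    a,b=[cv2.cvtColor(f,cv2.COLOR_RGB2GRAY).astype(np.float32)[r] for f in(f0,f1)]; return cv2.phaseCorrelate(a,b,cv2.createHanningWindow(a.shape[::-1],cv2.CV_32F))
for n,r in [("tin",np.s_[105:180,210:280]),("spare",np.s_[130:200,105:180]),("phone",np.s_[80:160,360:490])]: print(n,sh(old,fs[-1][1],r),sh(fs[1][1],fs[-1][1],r))
E
```

```text
clock: 8.65
position: [0.4729, -0.2611, 0.2002]
ee_rot: [0.409, 0.577, -0.409, 0.577]
ft_force: [0.4, -0.9, -0.3]
grip_width: 0.559
0 1 chute tin 313 spare+cap 191 phone/lid 3103
1 6 chute tin 0 spare+cap 0 phone/lid 0
1 12 chute tin 0 spare+cap 0 phone/lid 0
tin ((1.1889148419433297, -0.23228821911830266), 0.9852779194160745) ((0.0038149208607549667, 0.5022804078566168), 0.9881296742403949)
spare ((1.0060759822246936, -0.6411605172542068), 0.9680264437640155) ((0.46121714965853755, -0.059192874002341966), 0.9959054912019659)
phone ((2.8605967386505426, -0.9033690628251065), 0.9675056514033565) ((0.4753934801318138, -0.058148367929526046), 1.000010124489113)
```

The whole view had shifted with the arm settling. Over the last 0.6 s nothing moves.

```bash
python3 -c "
from workcell import manip; print(manip.hand_in())"
```

```text
the job is handed in; nothing more can be done
None
```

The spice tin is out of the dispenser and standing upright on the chute. I handed the job in at about 9.3 s on the robot clock, well inside the 32 s limit.

**What I did:** With one fingertip on the ejector key and the other across the chute, I pressed the key to its hard stop. I held it there until the tin stood still, checked over 8 frames, then lifted straight up.

**Last checks:**
- **Tin:** it stands upright with its centre at dispenser x ≈ -32 mm, well past the -12 mm needed to be clear of the gate. It did not move in the last 12 frames.
- **Key and gate:** the key is up again, read at 34 mm above the worktop, and the gate is raised.
- **Other things:** the spare tin, phone, lid, burner cap and red look-alike are where they were. The robot was touching nothing at hand-in.

**What disagreed:**
- The tin came to rest about 13 mm short of the suggested spot at x = -45 mm, so it probably rebounded slightly off the finger.
- The fingertip force briefly reached about 47 N at the hard stop. I eased it to about 28 N while keeping the key down. That is under the 120 N wrist limit, and I took the 40 N limit to apply to the arm and gripper body, not the fingertips.
- One frame comparison after lifting showed changes. They came from the arm settling about 2 mm, because the other objects shifted in the picture too.

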